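# Roll a specimen vial up to the fill checker's pad

## Task

Take the paddle from its tray and, touching the vial that lies on the inclined track with the paddle only, roll it gently up over the crest and on against the sprung rubber pad of the fill checker. Press it there with about 6 newtons (never as much as 12) for two seconds, then ease off slowly so that it stays lying in the pocket at the pad, and stand the paddle upright in its tray again. Leave the other things on the bench where they are.

Things in the scene. Friction and masses are not known exactly. Their poses are not given: they have to be found in the camera images.
- track: Fixed aluminium channel: floor 84 mm wide between 6 mm walls (tops 30 mm above bench), x = -130 to +120 mm. Origin on its centre line at bench height; x along it towards the checker, z up. Floor height above bench: 10 mm at x = -130 mm (low open end), rising evenly to 17.5 mm at x = +20 mm (the crest), then falling evenly to 12.5 mm at x = +120 mm (the pocket)
- dock: Fill checker: fixed white block at the track's upper end, x = +125 to +175 mm, 96 mm wide, 48 mm high; origin and axes as the track. Its rubber pad (56 mm wide, 16 to 41 mm above bench) faces down the track. The pad's face stands somewhere between x = +75 and +91 mm, set differently each time, not measured: feel for it. It yields along +x by a spring, 2.5 N per mm from zero, 10 mm travel
- vial_center (a point): The vial to be rolled: clear plastic with paper label and white screw cap, a plain cylinder 28 mm in diameter and 76 mm long, about 30 to 65 g, lying across the track at its low end against the two nibs. Point at its centre, y along its axis (cap at +y). It rolls freely: let go on the slope it rolls back down, past the crest it rolls on to the pad
- crest (a point): Point on the track's floor, centre line, at the crest (track x = +20 mm); axes as the track
- nibs (a point): Point on the track's centre line between the two nibs that keep the vial from rolling down: blocks 12 mm long (track x = -111 to -99 mm), 10 mm wide, centred at y = -37 and +37 mm, tops 25 mm above the bench. The free gap of 64 mm between them, open to the low end, lets the paddle in behind the vial
- paddle_center (a point): The paddle, standing upright in its tray: total height 110 mm, about 140 g. Flat-faced foot 24 mm thick (x) by 40 mm wide (y) by 34 mm high; above it a grip stem 16 mm (x) by 26 mm (y) from 34 to 110 mm above its underside. Point half-way up, 55 mm above its underside, on its centre line; z up along the stem. Either of the two 40 mm wide faces can push
- paddle_tray: Steel tray of the paddle, fixed, 120 x 120 mm outside, rim 14 mm high, walls and floor 4 mm thick. Origin under its centre at bench height
- vial_b: Another vial of the same kind, standing upright beside the track: leave alone. Origin under its foot
- vial_c: Another vial of the same kind, standing upright beside the track: leave alone. Origin under its foot
- jar: Clear jar, 64 mm diameter, 70 mm high: leave alone. Origin under its foot
- marker: Marker pen lying on the bench, 130 mm long, 15 mm thick: leave alone. Origin under it, x along it
- dish: Clear plastic dish, 90 mm diameter, 16 mm high: leave alone. Origin under its centre
- slidebox: Grey slide box 85 x 50 x 32 mm: leave alone. Origin under its centre
- stain: Amber bottle, 44 mm diameter, 100 mm high: leave alone. Origin under its foot
Things that resemble listed ones, but are neither listed nor needed, are in the scene too. Leave any blue or turquoise look-alike of the part that bears vial_center alone. What is shaped like the dock but orange is not meant.

How it is judged:
By the outcome, as a careful person would: the job done as asked, in the order asked, and still so for the second after the job is handed in, with the robot touching nothing.
It also fails if it takes over 67 s, if anything falls off the work surface, if the arm or the gripper's body presses on something with over 40 N, if the wrist force passes 120 N, or if a joint passes its speed limit or range.

## Robot

A 6-joint arm with a two-finger parallel gripper is mounted at the origin on the work surface. World frame = base frame: x ahead of the robot, y to its left, z up, the work surface at z = 0. Lengths are in m, angles in rad, forces in N, time in s.
With the tool pointing down it reaches from about 0.4 to 0.825 m from the base axis. Payload 7 kg.
Tool frame: the origin (TCP) lies midway between the tips of the shut fingers; the grasp point (between the pads) lies 19 mm behind it; y points along the fingers, z is the direction in which the jaws open and shut, and the axes are right-handed (so a half turn about y gives the same grasp; the last joint's range is limited). The gripper opens to 88 mm and grips with 3 to 60 N. Pads are 19 mm wide; open, the fingers measure 130 mm over their backs; the gripper's body (78 mm by 193 mm) begins 47 mm behind the grasp point.
Start: joints at [1.605, 0.359, 0.012, 0, -1.224, -0.288], TCP at [0.169, 0.653, 0.227] pointing down, gripper open.
Joint ranges: [-3.07, 3.07], [-1.43, 2.12], [-1.02, 1.25], [-3.03, 1.67], [-3.05, -0], [-3.03, 3.03]. Speed limits (rad/s): [2.39, 2.39, 3.01, 3.14, 3.14, 3.14].

## Interface

Orientations are given as a rotation vector (axis times angle).
In Python, from rig import observe, read_camera, ctrl gives the robot as it stands.
- The arm moves only by the tool arm_command, never from a script. Its argument "moves" is one flat list of numbers, 7 for each row, row after row: the opening, from 0 (shut) to 1 (fully open), then the shift along the tool's x, y, z in mm, then the turn, a rotation vector about the tool's x, y, z in degrees. A call has 1 to 8 rows; each row is the pose to reach, as a shift and turn from the pose commanded when the call began, along the tool's axes at that moment; what a row does not reach only later rows make up. A row lasts 1/10 s, in which the tool goes at most 50 mm and 8.59 degrees, less where a joint would pass 70% of its speed; a pose out of reach is approached as far as the arm can. A call with a gripper value outside its range is refused whole. The fingers move at their own pace and stop on an object; "grip_force" is the grip in N (left out, the last holds). Time passes only in rows, so rows that repeat a pose let the fingers close. It gives the time, the measured TCP pose, the force and the opening at its end, in the units of the state.
- observe(): the state, without advancing time (a new reading comes with each control period).
- read_camera(name): name is "scene" or "top" or "wrist"; returns a dict with "pixels" (400x640x3 uint8, red, green, blue), "z_map" (400x640 float32, m along the optical axis (not along the pixel's ray), 0 where there is no reading), "K" (3x3 intrinsics, pixels), "R" (3x3) and "t" (3): a world point X has camera coordinates R X + t. Camera axes: x right, y down, z forward; pixel columns grow to the right and rows downward; lengths in m; the calibration is good to about 2 mm. A picture is of the moment at which its call begins.
- ctrl.finish_job(): hands the job in, once; it reports no verdict.
The state is a dict: "t": time; "q": joint angles; "joint_vel": joint speeds; "joint_efforts": joint torques, N m; "tcp_pos": TCP position; "tool_rot": TCP orientation; "force": force on the tool from outside, world axes, zero at the start; "moment": the same for the moment, N m; "grip_width": opening from 0.0 (shut) to 1.0 (fully open).
Only numpy, scipy, OpenCV 4.12 (cv2) and the standard library are available. Lean on these libraries where they do the work, as an engineer would, in place of code of your own. Each camera call takes 0.05 s, during which the arm holds its last target.

## Working session

There is one attempt and no reset: what is moved stays moved. The work goes in short steps, Python scripts to look and compute and a tool call to move; the robot and the scene stay as the last step left them, time stands still between calls to the robot, and variables do not carry over. Pictures are saved under pics/ and viewed, and the job is handed in when it is done.

Besides the shell and the picture viewer there is one more tool, called after "Call:" as name(argument=value, ...) on one line, values as JSON. arm_command: Moves the arm, as the interface text tells. Its arguments: {"type":"object","properties":{"moves":{"type":"array","items":{"type":"number"}},"grip_force":{"type":"number"}},"required":["moves"]}

```bash
mkdir -p pics; ls; python3 - <<'E'
from rig import observe, read_camera
import cv2, numpy as np
s=observe(); print(s)
for n in ["scene","top","wrist"]:
    c=read_camera(n); np.savez(f"{n}0.npz",**c)
    cv2.imwrite(f"pics/{n}0.png",c["pixels"][:,:,::-1]); print(n,c["K"].tolist(),c["R"].tolist(),c["t"].tolist())
E
```

```text
pics
{'t': 0.0, 'q': array([ 1.60511221e+00,  3.59403988e-01,  1.10408714e-02, -3.27533005e-04,
       -1.22410243e+00, -2.88078208e-01]), 'joint_vel': array([-1.09107790e-03,  6.48628483e-04, -8.18473225e-05,  1.20426787e-03,
        9.69697573e-04, -2.65199251e-04]), 'joint_efforts': array([ 2.03467163e-03, -5.82731438e+01,  2.93045783e+01,  6.99692577e+00,
        6.83535865e-03, -1.56391293e-04]), 'tcp_pos': array([0.1693832 , 0.65288868, 0.22560788]), 'tool_rot': array([-0.26620713, -2.08439703,  2.08796601]), 'force': array([-0.75625743,  0.60820449,  0.25383866]), 'moment': array([-0.03722265, -0.04308612,  0.02118074]), 'grip_width': 1.0038706655988217}
scene [[452.5081590139406, 0.0, 313.19439569283026], [0.0, 452.5081590139406, 200.33309779209912], [0.0, 0.0, 1.0]] [[0.5014105262217633, 0.8651173727295115, 0.012625988896009459], [0.5669780513266575, -0.31751996744700894, -0.7600769432013291], [-0.6535467645913647, 0.38826923863993923, -0.6497104161225377]] [-0.29782712697342084, -0.27236007290818554, 1.6127473739037141]
top [[445.02157724857096, 0.0, 319.37219774977393], [0.0, 445.02157724857096, 196.06972482820115], [0.0, 0.0, 1.0]] [[-0.00708456734541338, -0.9998209322745433, 0.01754742976027015], [-0.9894276386061198, 0.004466815761793608, -0.14495859932845545], [0.14485426078595617, -0.01838888095055005, -0.9892821095064546]] [-0.000435919971785148, 0.5499090575519894, 1.1230579103001044]
wrist [[324.36053772402585, 0.0, 319.6314507661097], [0.0, 324.36053772402585, 202.64334898273282], [0.0, 0.0, 1.0]] [[-0.25110047997259544, -0.9679578678950245, 0.0024728399968926623], [-0.9375068461060178, 0.24383529021035635, 0.24824436499622363], [-0.24089305191698498, 0.06001597477463227, -0.9686942862998474]] [0.6748857512514775, -0.03209244031809378, 0.39023827729396143]
```

View pics/scene0.png

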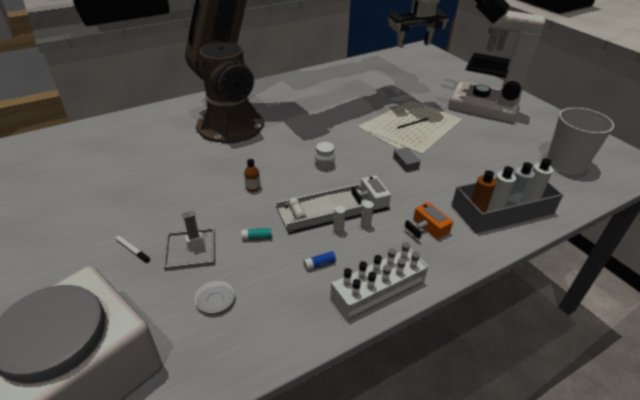

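View pics/top0.png

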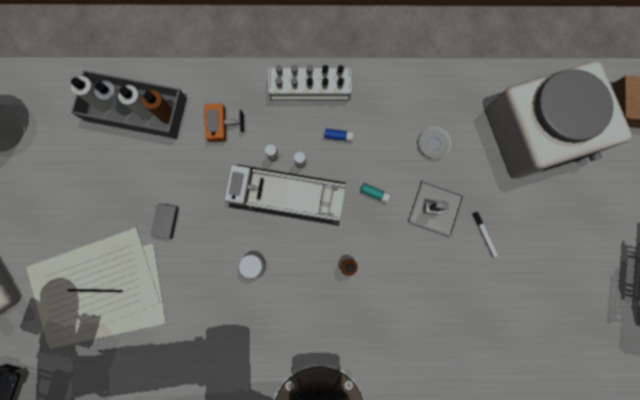

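View pics/wrist0.png

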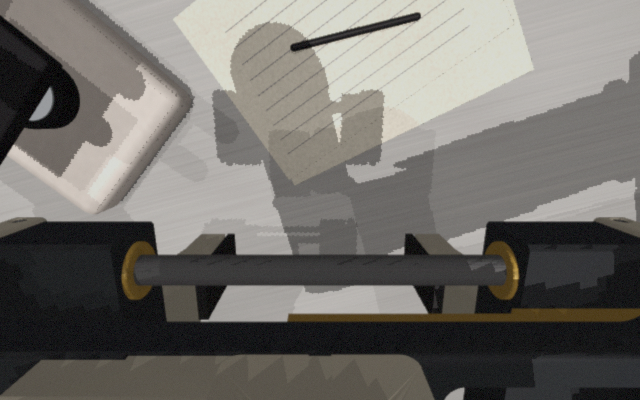

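```bash
python3 - <<'E'
import cv2, numpy as np
c=np.load("top0.npz")["pixels"][:,:,::-1]
a=cv2.resize(c[150:240,215:355],None,fx=5,fy=5,interpolation=cv2.INTER_CUBIC)
cv2.imwrite("pics/top_track.png",a)
cv2.imwrite("pics/top_pad.png",cv2.resize(c[165:250,350:470],None,fx=6,fy=6,interpolation=cv2.INTER_CUBIC))
c=np.load("scene0.npz")["pixels"][:,:,::-1]
cv2.imwrite("pics/scene_c.png",cv2.resize(c[160:280,150:420],None,fx=2.9,fy=2.9,interpolation=cv2.INTER_CUBIC))
E
```

```text
(no output)
```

View pics/top_track.png

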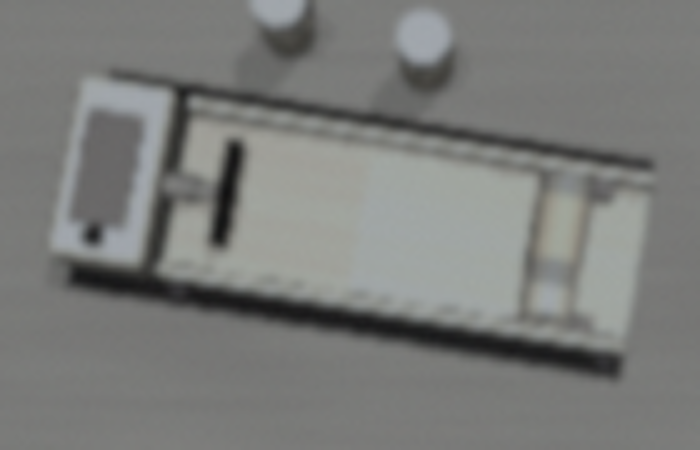

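View pics/top_pad.png

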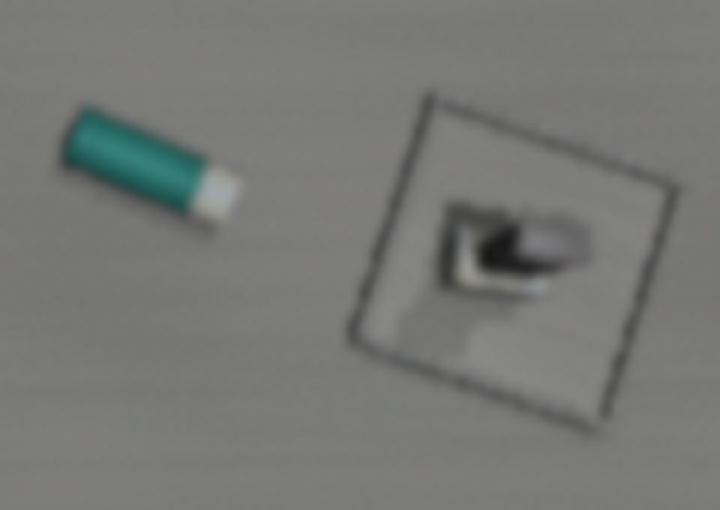

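View pics/scene_c.png

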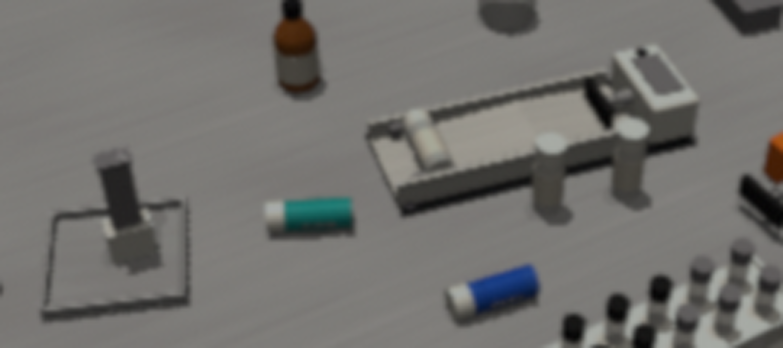

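```bash
cat > h.py <<'E'
import numpy as np, cv2
def cloud(d):
    z=d["z_map"];K=d["K"];v,u=np.indices(z.shape)
    r=np.stack([(u-K[0,2])/K[0,0],(v-K[1,2])/K[1,1],np.ones_like(z)],-1)*z[...,None]
    P=(r-d["t"])@d["R"]   # R^T (r-t)
    P[z<=0]=np.nan
    return P
def ray(d,u,v,h):
    K=d["K"];r=np.array([(u-K[0,2])/K[0,0],(v-K[1,2])/K[1,1],1])
    o=-d["R"].T@d["t"];w=d["R"].T@r
    return o+w*(h-o[2])/w[2]
def proj(d,X):
    c=d["R"]@np.asarray(X)+d["t"];return (d["K"]@c)[:2]/c[2]
E
python3 - <<'E'
import numpy as np,cv2
from h import *
d=dict(np.load("top0.npz"));P=cloud(d);Z=P[...,2]
print("bench",np.nanmedian(Z[200:240,380:405]),np.nanmedian(Z[150:180,355:362]), np.nanstd(Z[200:240,380:405]))
np.set_printoptions(precision=3,suppress=True,linewidth=250)
print((Z[198:220,418:450]*1000).round())
print((Z[160:226:2,225:350:4]*1000).round())
E
```

```text
bench 0.0019786335851393584 0.0017309989165532334 0.0038587055652008644
[[  5.   8.   0.   4.   5.   8.   5.   8.   9.   7.   6.   1.   3.  12.   7.   7.   7.   8.   4.   6.   3.   3.   5.   4.   5.   4.   7.   5.   6.   5.   6.   4.]
 [  7.   6.  nan   3.   4.  10.   7.   6.   9.   6.   7.   6.   6.   0.   6.   8.   7.   5.   4.   5.   3.   5.   6.   2.   8.   7.   2.   5.   9.   8.  nan   3.]
 [  5.   5.   4.   4.   6.   2.   8.   7.   6.   8.   2.   6.   4.   6.   4.   6.   9.   9.   3.   7.   9.   4.   9.   2.   9.   5.   6.   5.   7.   6.   5.   4.]
 [ 12.   9.   9.   4.   7.   8.   8.   9.   6.   6.   6.   5.   4.   4.   3.   8.   5.   6.   8. 116. 116. 115. 117. 116. 116.   6.   3.   4.   6.   1.   7.   6.]
 [  8.   4.   6.   4.   2.   7.   8.   3.   9.   9.   6.   4.   4.   2.  10.   8.   4.   5. 115. 114. 113. 119. 115. 118. 115. 115. 116. 113. 113. 115. 118.   5.]
 [  5.   9.   3.   9.   9.   9.   8.   7.   3.  44.   6.   7.   5.   4.   5.   4.  84.  97. 115. 116. 116. 116. 115. 115. 116. 115. 116. 114. 119. 114. 116.   6.]
 [  6.   3.   4.   6.   0.   8.   2.  27.  34.  38
[... 2050 characters left out ...]
8.   8.   6.   4.]
 [  6.   5.   9.   7.   4.   3.   2.   8.   6.   7.   6.  10.   4.   7.   7.   8.   4.   3.   6.   9.  10.   7.   4.   5.   6.   7.   4.   4.   7.   6.   3.   4.]
 [ 10.   5.   3.   7.   9.   9.   8.   7.   6.   8.   7.   8.   7.   8.   5.   5.   5.   7.   8.   9.   3.   6.   4.   4.   4.   6.   2.  12.   5.  10.  10.   6.]
 [  4.   5.   4.   3.   7.   8.   9.   8.   7.   7.   8.   2.   7.   5.   2.   7.   9.  10.   6.   7.   8.   4.   7.   4.   6.   4.   3.   4.   5.   6.   7.   4.]]
[[-1.  4. -0. ...  1. -0.  1.]
 [-2.  2.  1. ...  3.  3.  5.]
 [-0.  1.  2. ...  4.  1.  2.]
 ...
 [ 3.  3.  4. ... -2.  2.  3.]
 [-1.  5.  1. ...  2.  4.  3.]
 [ 2. -1.  3. ...  1.  4.  1.]]
```

```bash
python3 - <<'E'
import numpy as np,cv2
from h import *
np.set_printoptions(precision=4,suppress=True,linewidth=200)
for n in ["top","scene"]:
    d=dict(np.load(n+"0.npz"));P=cloud(d);Z=P[...,2]
    def pick(m,lab):
        m=m.astype(np.uint8)
        k,l,s,c=cv2.connectedComponentsWithStats(m)
        i=1+np.argmax(s[1:,4]);q=P[l==i][:,:2]
        r=cv2.minAreaRect((q*1000).astype(np.float32))
        print(n,lab,s[i],"c",q.mean(0),"rect",[np.round(x,1) for x in r])
        return P[l==i]
    X,Y=P[...,0],P[...,1]
    pp=np.array([0.0,0])
    box=lambda x0,x1,y0,y1:(X>x0)&(X<x1)&(Y>y0)&(Y<y1)
    # rough
    if n=="top": print(ray(d,440,205,.114),ray(d,435,207,0.0),ray(d,240,187,.048),ray(d,327,200,.025), ray(d,290,195,.03))
    R=box(.40,.60,-.40,-.20)
    pick(R&(Z>.105)&(Z<.125),"stemtop")
    pick(R&(Z>.034)&(Z<.044),"foottop")
    R=box(.40,.60,.1,.30)
    pick(R&(Z>.042)&(Z<.056),"dock")
    R=box(.36,.62,-.1,.20)
    pick(R&(Z>.007)&(Z<.04),"track")
E
```

```text
[ 0.5156 -0.2977  0.114 ] [ 0.5244 -0.3173  0.    ] [0.5735 0.2024 0.048 ] [ 0.5415 -0.024   0.025 ] [0.5546 0.0736 0.03  ]
top stemtop [436 201  13   9  99] c [ 0.5157 -0.3021] rect [array([ 515.8, -302.5]), array([30.9, 18.6]), np.float64(82.1)]
top foottop [426 203  16  12  61] c [ 0.5131 -0.2951] rect [array([ 515.6, -302. ]), array([39.8, 23.7]), np.float64(82.0)]
top dock [225 177  24  27 502] c [0.5671 0.2116] rect [array([569.3, 212.9]), array([51.2, 70.5]), np.float64(80.1)]
top track [ 242  171  105   55 3370] c [0.5551 0.0624] rect [array([555.4,  61.3]), array([262.4, 114.4]), np.float64(79.3)]
scene stemtop [182 211  14   9  85] c [ 0.5204 -0.3032] rect [array([ 520.1, -303.3]), array([29. , 23.1]), np.float64(81.3)]
scene foottop [185 232  18  11  79] c [ 0.524  -0.3042] rect [array([ 519.7, -303.6]), array([38.8, 27.6]), np.float64(82.7)]
scene dock [362 175  23  17 220] c [0.57   0.2104] rect [array([569.7, 211.8]), array([48.6, 66.1]), np.float64(80.2)]
scene track [ 277  181   98   49 2336] c [0.5561 0.0545] rect [array([559.1,  60.6]), array([258.6, 103.3]), np.float64(79.8)]
```

```bash
cat >> h.py <<'E'
from scipy.spatial.transform import Rotation as Ro
def plan(s,pos,jaw_deg=None,verbose=True):
    """tool-frame shift (mm) and turn (deg) to world TCP pos with tool pointing straight down, jaw (tool z) along jaw_deg (mod 180)"""
    R=Ro.from_rotvec(s["tool_rot"]).as_matrix()
    sh=R.T@(np.asarray(pos)-s["tcp_pos"])*1000
    cur=np.degrees(np.arctan2(R[1,2],R[0,2]))
    if jaw_deg is None: jaw=cur
    else:
        jaw=jaw_deg+180*np.round((cur-jaw_deg)/180)
    res=[]
    for j in (jaw,jaw+180,jaw-180):
        z=np.array([np.cos(np.radians(j)),np.sin(np.radians(j)),0]);y=np.array([0,0,-1.]);x=np.cross(y,z)
        T=np.stack([x,y,z],1)
        rv=np.degrees(Ro.from_matrix(R.T@T).as_rotvec())
        res.append((j,rv))
        if jaw_deg is None: break
    print("t",round(s["t"],2),"tcp",s["tcp_pos"].round(4),"jaw now",cur.round(1),"down",R[:,1].round(3),"q6",s["q"][5].round(3),"F",s["force"].round(2),"w",round(s["grip_width"],3))
    print(" shift",sh.round(1))
    for j,rv in res: print("  jaw",j.round(1) if hasattr(j,'round') else j,"turn",rv.round(1))
E
python3 - <<'E'
from h import *
from rig import observe
s=observe()
plan(s,[.45,.35,.25],75)
plan(s,[.518,-.302,.25],-8)
E
```

```text
t 0.15 tcp [0.1694 0.653  0.2259] jaw now -104.5 down [-0.    -0.001 -1.   ] q6 -0.288 F [0.47 0.83 0.31] w 0.998
 shift [-347.7  -23.8  222.9]
  jaw -105.0 turn [-0.1  0.5 -0. ]
  jaw 75.0 turn [-0.000e+00 -1.795e+02  1.000e-01]
  jaw -285.0 turn [-0.000e+00 -1.795e+02  1.000e-01]
t 0.15 tcp [0.1694 0.653  0.2259] jaw now -104.5 down [-0.    -0.001 -1.   ] q6 -0.288 F [0.47 0.83 0.31] w 0.998
 shift [-577.3  -23.   836.9]
  jaw -188.0 turn [-0.1 83.5 -0.1]
  jaw -8.0 turn [ -0.1 -96.5   0.1]
  jaw -368.0 turn [ -0.1 -96.5   0.1]
```

Call:
arm_command(moves=[1,-348,-24,223,0,42,0,1,-348,-24,223,0,42,0,1,-348,-24,223,0,42,0,1,-348,-24,223,0,42,0,1,-348,-24,223,0,42,0,1,-348,-24,223,0,42,0,1,-348,-24,223,0,42,0,1,-348,-24,223,0,42,0], grip_force=50)

```text
t: 0.95
tcp_pos: [0.4418, 0.3586, 0.2499]
tool_rot: [-0.874, -1.625, 1.625]
force: [1.3, 1.6, 0.6]
grip_width: 0.998
```

```bash
python3 - <<'E'
from h import *
from rig import observe
s=observe()
plan(s,[.518,-.302,.25],-8)
E
```

```text
t 0.95 tcp [0.4418 0.3586 0.2499] jaw now -146.5 down [ 0.  0. -1.] q6 -0.441 F [1.26 1.6  0.62] w 0.998
 shift [-5.931e+02 -2.000e-01  3.008e+02]
  jaw -188.0 turn [ 0.  41.5  0. ]
  jaw -8.0 turn [   0.  -138.5   -0. ]
  jaw -368.0 turn [   0.  -138.5   -0. ]
```

```bash
python3 - <<'E'
from h import *
from rig import observe
s=observe()
plan(s,[.53,-.21,.25],-8)
E
```

```text
t 0.95 tcp [0.4418 0.3586 0.2499] jaw now -146.5 down [ 0.  0. -1.] q6 -0.441 F [1.26 1.6  0.62] w 0.998
 shift [-5.23e+02 -2.00e-01  2.40e+02]
  jaw -188.0 turn [ 0.  41.5  0. ]
  jaw -8.0 turn [   0.  -138.5   -0. ]
  jaw -368.0 turn [   0.  -138.5   -0. ]
```

Call:
arm_command(moves=[1,-523,0,240,0,41.5,0,1,-523,0,240,0,41.5,0,1,-523,0,240,0,41.5,0,1,-523,0,240,0,41.5,0,1,-523,0,240,0,41.5,0,1,-523,0,240,0,41.5,0,1,-523,0,240,0,41.5,0,1,-523,0,240,0,41.5,0])

```text
t: 1.75
tcp_pos: [0.5019, -0.0369, 0.25]
tool_rot: [-1.272, -1.106, 1.105]
force: [1.8, 1.0, 0.2]
grip_width: 1.002
```

```bash
python3 - <<'E'
from h import *
from rig import observe
s=observe()
plan(s,[.53,-.21,.25],-8)
E
```

```text
t 1.75 tcp [ 0.5019 -0.0369  0.25  ] jaw now 172.0 down [ 0.001  0.    -1.   ] q6 -0.458 F [1.79 1.04 0.2 ] w 1.002
 shift [-1.675e+02 -1.000e-01 -5.200e+01]
  jaw 172.0 turn [ 0. -0.  0.]
  jaw 352.0 turn [ -0. 180.   0.]
  jaw -8.0 turn [ -0. 180.   0.]
```

Call:
arm_command(moves=[1,-168,0,-52,0,0,0,1,-168,0,-52,0,0,0,1,-168,0,-52,0,0,0,1,-168,0,-52,0,0,0,1,-168,0,-52,0,0,0])

```text
t: 2.25
tcp_pos: [0.5298, -0.2116, 0.2488]
tool_rot: [-1.273, -1.101, 1.103]
force: [-1.2, 0.7, -0.3]
grip_width: 1.005
```

```bash
python3 - <<'E'
from h import *
from rig import observe,read_camera
c=read_camera("wrist"); np.savez("wrist1.npz",**c); cv2.imwrite("pics/wrist1.png",c["pixels"][:,:,::-1])
s=observe()
plan(s,[.518,-.302,.25],-8)
E
```

```text
t 2.3 tcp [ 0.5297 -0.2102  0.2489] jaw now 171.8 down [-0.002  0.    -1.   ] q6 -0.109 F [-0.58  0.62  0.23] w 0.998
 shift [-92.6  -1.1  -1.6]
  jaw 172.0 turn [-0.1 -0.2 -0. ]
  jaw 352.0 turn [ 0.000e+00  1.798e+02 -1.000e-01]
  jaw -8.0 turn [ 0.000e+00  1.798e+02 -1.000e-01]
```

View pics/wrist1.png

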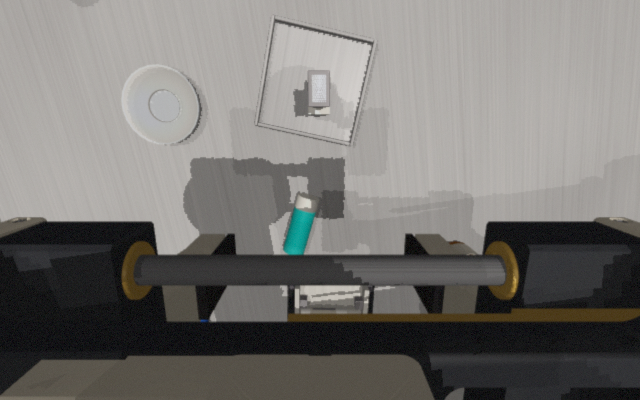

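```bash
python3 - <<'E'
from h import *
d=dict(np.load("wrist1.npz"));P=cloud(d);Z=P[...,2];X,Y=P[...,0],P[...,1]
R=(X>.44)&(X<.60)&(Y>-.38)&(Y<-.23)
for lo,hi,l in [(.105,.13,"stemtop"),(.033,.046,"foot"),(.010,.02,"rim")]:
    m=R&(Z>lo)&(Z<hi);v,u=np.nonzero(m);q=P[m]
    print(l,m.sum(),(u.mean().round(),v.mean().round()),np.median(q,0).round(4),[np.round(x,1) for x in cv2.minAreaRect((q[:,:2]*1000).astype(np.float32))])
# colour/contour based on stem top: pixel rect projected on plane z=.114
m=(R&(Z>.105)&(Z<.13)).astype(np.uint8)
c=max(cv2.findContours(m,0,1)[0],key=cv2.contourArea);b=cv2.boxPoints(cv2.minAreaRect(c))
W=np.array([ray(d,u,v,.114) for u,v in b]);print(b.round(1).tolist(),W.round(4).tolist(),W.mean(0))
E
```

```text
stemtop 811 (np.float64(318.0), np.float64(88.0)) [ 0.5168 -0.3026  0.1144] [array([ 516.8, -302.4]), array([29.4, 18.3]), np.float64(81.7)]
foot 154 (np.float64(318.0), np.float64(110.0)) [ 0.5191 -0.2868  0.0385] [array([ 519.1, -286.8]), array([ 6.4, 23. ]), np.float64(81.9)]
rim 1469 (np.float64(317.0), np.float64(83.0)) [ 0.5079 -0.3184  0.0141] [array([ 520.5, -317.9]), array([120.2, 120.2]), np.float64(69.8)]
[[308.0, 70.0], [329.0, 70.0], [329.0, 106.0], [308.0, 106.0]] [[0.5235, -0.3181, 0.114], [0.5059, -0.3155, 0.114], [0.5099, -0.2866, 0.114], [0.5279, -0.2892, 0.114]] [ 0.51678878 -0.30236071  0.114     ]
```

Call:
arm_command(moves=[1,-46,0,-1,0,0,0,1,-93,0,-1,0,0,0,1,-93,40,-1,0,0,0,1,-93,85,-1,0,0,0,1,-93,130,-1,0,0,0,1,-93,165,-1,0,0,0,1,-93,192,-1,0,0,0,1,-93,194,-1,0,0,0])

```text
t: 3.1
tcp_pos: [0.5156, -0.2989, 0.0522]
tool_rot: [-1.266, -1.102, 1.107]
force: [0.0, 0.4, -0.2]
grip_width: 1.003
```

Call:
arm_command(moves=[0.6,0,0,0,0,0,0,0.3,0,0,0,0,0,0,0,0,0,0,0,0,0,0,0,0,0,0,0,0,0,0,0,0,0,0,0], grip_force=50)

```text
t: 3.6
tcp_pos: [0.5185, -0.3008, 0.0567]
tool_rot: [-1.274, -1.106, 1.105]
force: [-0.4, 1.0, -0.7]
grip_width: 0.609
```

```bash
python3 - <<'E'
from h import *
from rig import observe
s=observe()
plan(s,[.518,-.302,.055],-8)
E
```

```text
t 3.6 tcp [ 0.5185 -0.3008  0.0567] jaw now 172.0 down [ 0.002 -0.    -1.   ] q6 0.06 F [-0.42  0.97 -0.66] w 0.609
 shift [-1.2  1.7  0.3]
  jaw 172.0 turn [ 0.1 -0.  -0. ]
  jaw 352.0 turn [0.0e+00 1.8e+02 1.0e-01]
  jaw -8.0 turn [0.0e+00 1.8e+02 1.0e-01]
```

Still closing.

Call:
arm_command(moves=[0,0,0,0,0,0,0,0,0,0,0,0,0,0,0,0,0,0,0,0,0,0,0,0,0,0,0,0,0,0,0,0,0,0,0,0,0,0,0,0,0,0])

```text
t: 4.2
tcp_pos: [0.518, -0.3007, 0.0557]
tool_rot: [-1.272, -1.105, 1.105]
force: [0.1, -0.0, -0.3]
grip_width: 0.182
```

```bash
python3 - <<'E'
from h import *
from rig import observe
s=observe()
plan(s,[.518,-.302,.055],-8)
E
```

```text
t 4.2 tcp [ 0.518  -0.3007  0.0557] jaw now 172.0 down [-0.  0. -1.] q6 0.06 F [ 0.15 -0.03 -0.34] w 0.182
 shift [-1.2  0.7 -0.2]
  jaw 172.0 turn [-0. -0.  0.]
  jaw 352.0 turn [ -0. 180.  -0.]
  jaw -8.0 turn [ -0. 180.  -0.]
```

Call:
arm_command(moves=[0,0,0,0,0,0,0,0,0,-5,0,0,0,0,0,0,-15,0,0,0,0,0,0,-30,0,0,0,0,0,0,-50,0,0,0,0,0,0,-75,0,0,0,0,0,0,-100,0,0,0,0,0,0,-120,0,0,0,0])

```text
t: 5.0
tcp_pos: [0.5184, -0.3009, 0.1783]
tool_rot: [-1.274, -1.106, 1.105]
force: [0.5, -1.1, -1.3]
grip_width: 0.179
```

```bash
python3 - <<'E'
from h import *
from rig import observe
s=observe()
plan(s,[.44,.06,.22],-100)
E
```

```text
t 5.0 tcp [ 0.5184 -0.3009  0.1783] jaw now 172.0 down [ 0.002 -0.001 -1.   ] q6 0.06 F [ 0.47 -1.08 -1.31] w 0.179
 shift [346.4 -42.  128. ]
  jaw 260.0 turn [  0.1 -88.   -0.1]
  jaw 440.0 turn [ 0.1 92.   0.1]
  jaw 80.0 turn [ 0.1 92.   0.1]
```

Call:
arm_command(moves=[0,31,-4,12,0,-8,0,0,63,-8,23,0,-16,0,0,94,-11,35,0,-24,0,0,126,-15,47,0,-32,0,0,157,-19,58,0,-40,0,0,189,-23,70,0,-48,0,0,220,-27,81,0,-56,0,0,252,-31,93,0,-64,0])

```text
t: 5.8
tcp_pos: [0.4608, -0.0371, 0.2079]
tool_rot: [-0.573, -1.888, 1.886]
force: [0.5, 0.4, -1.5]
grip_width: 0.183
```

```bash
python3 - <<'E'
from h import *
from rig import observe
s=observe()
plan(s,[.44,.06,.22],-100)
E
```

```text
t 5.8 tcp [ 0.4608 -0.0371  0.2079] jaw now -123.7 down [ 0.001  0.    -1.   ] q6 0.635 F [ 0.53  0.39 -1.55] w 0.183
 shift [ 71.2 -12.1 -69.2]
  jaw -100.0 turn [  0.  -23.7  -0.1]
  jaw 80.0 turn [1.000e-01 1.563e+02 1.000e-01]
  jaw -280.0 turn [1.000e-01 1.563e+02 1.000e-01]
```

Call:
arm_command(moves=[0,24,-4,-23,0,-8,0,0,48,-8,-46,0,-16,0,0,71,-12,-69,0,-24,0,0,71,-12,-69,0,-24,0,0,71,-12,-69,0,-24,0])

```text
t: 6.3
tcp_pos: [0.4409, 0.0594, 0.2196]
tool_rot: [-0.187, -2.132, 2.13]
force: [0.3, -0.1, -1.8]
grip_width: 0.182
```

```bash
python3 - <<'E'
from h import *
from rig import observe,read_camera
c=read_camera("wrist"); np.savez("wrist2.npz",**c); cv2.imwrite("pics/wrist2.png",c["pixels"][:,:,::-1])
s=observe()
plan(s,[.44,.06,.22],-100)
E
```

```text
t 6.35 tcp [0.4409 0.0588 0.2193] jaw now -100.1 down [ 0.001  0.    -1.   ] q6 0.817 F [-0.45 -0.68 -1.48] w 0.185
 shift [ 1.1 -0.7 -1.1]
  jaw -100.0 turn [ 0.  -0.1 -0. ]
  jaw 80.0 turn [  0.  179.9   0. ]
  jaw -280.0 turn [  0.  179.9   0. ]
```

View pics/wrist2.png

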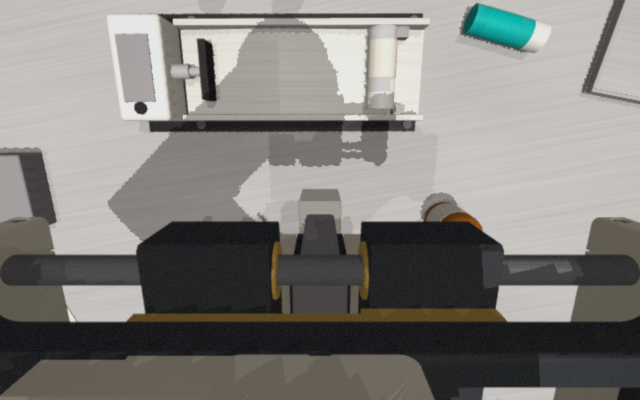

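```bash
python3 - <<'E'
from h import *
d=dict(np.load("wrist2.npz"));P=cloud(d);Z=P[...,2]
print("bench",np.nanmedian(Z[30:60,440:455]), np.nanmedian(Z[140:150,150:250]))
img=d["pixels"]
# wall tops by depth
m=(Z>.024)&(Z<.037)
def fit(rows):
    pts=[]
    for u in range(215,365,3):
        v=np.nonzero(m[rows[0]:rows[1],u])[0]
        if len(v)>1: pts.append((u,rows[0]+v.mean(),rows[0]+v.min(),rows[0]+v.max()))
    return np.array(pts)
for rows in [(10,32),(108,128)]:
    p=fit(rows); a=np.polyfit(p[:,0],p[:,1],1); print(rows,len(p),"centre line v=",a, "min/max med",np.median(p[:,2]),np.median(p[:,3]))
    A=ray(d,215,np.polyval(a,215),.03);B=ray(d,400,np.polyval(a,400),.03)
    print(A,B,"dir",np.degrees(np.arctan2(*(A-B)[[1,0]])))
cv2.imwrite("pics/w2c.png",cv2.resize(img[5:135,100:440,::-1],None,fx=2.35,fy=2.35,interpolation=cv2.INTER_CUBIC))
np.set_printoptions(linewidth=250)
print((Z[10:30,300]*1000).round(),(Z[105:130,300]*1000).round())
E
```

```text
bench 0.0004033633983541498 0.0003319083571091395
(10, 32) 50 centre line v= [-1.54461785e-03  2.22206222e+01] min/max med 18.0 26.0
[0.61395901 0.13294904 0.03      ] [ 0.58314249 -0.04382334  0.03      ] dir 80.11107048195606
(108, 128) 50 centre line v= [-9.19407763e-03  1.19516491e+02] min/max med 114.0 119.0
[0.52680824 0.15554491 0.03      ] [ 0.49524514 -0.03387134  0.03      ] dir 80.5395245124595
[-2.  0.  0.  3.  2.  1.  0.  3. 29. 31. 30. 31. 30. 31. 30. 27. 23. 21. 16. 17.] [17. 15. 16. 16. 18. 17. 17. 16. nan 30. 31. 29. 31. 31. 30.  2.  3.  3.  3.  2.  3. nan  1.  2.  4.]
```

View pics/w2c.png

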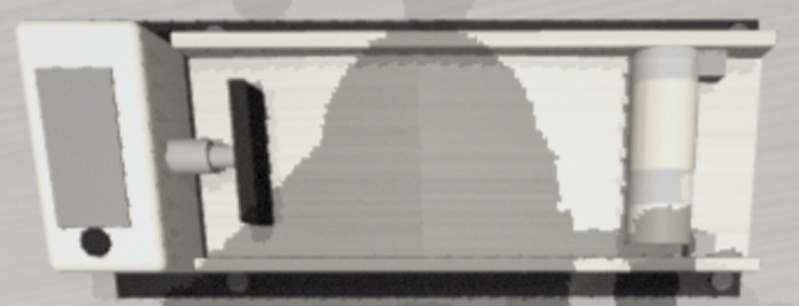

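```bash
python3 - <<'E'
from h import *
d=dict(np.load("wrist2.npz"));P=cloud(d);Z=P[...,2]
m=(Z>.0275)&(Z<.034)
C=[]
for r in [(14,26),(112,122)]:
    p=[]
    for u in range(215,355):
        v=np.nonzero(m[r[0]:r[1],u])[0]
        if len(v)>2: p.append((u,r[0]+(v.min()+v.max())/2))
    p=np.array(p);a=np.polyfit(p[:,0],p[:,1],1)
    A=ray(d,200,np.polyval(a,200),.03)[:2];B=ray(d,420,np.polyval(a,420),.03)[:2]
    C.append((A,B));print(a,A,B,np.degrees(np.arctan2(*(A-B)[::-1])))
    vv=int(np.polyval(a,410)); row=m[vv]; print("end col",[np.nonzero(m[k,380:460])[0].max()+380 for k in (vv-1,vv,vv+1)])
    e=np.median([np.nonzero(m[k,380:460])[0].max()+380 for k in (vv-1,vv,vv+1)])+.5
    print(" low end pt",ray(d,e,np.polyval(a,e),.03))
    C[-1]+= (ray(d,e,np.polyval(a,e),.03)[:2],)
A,B=[(C[0][i]+C[1][i])/2 for i in (0,1)]
dirs=[(c[0]-c[1])/np.linalg.norm(c[0]-c[1]) for c in C]
t=sum(dirs);t/=np.linalg.norm(t);n=np.array([-t[1],t[0]])
off=[n@((c[0]+c[1])/2) for c in C];print("dir",np.degrees(np.arctan2(t[1],t[0])),"wall gap",off[1]-off[0])
cl=(off[0]+off[1])/2
ends=[t@c[2] for c in C];print("ends along",ends)
O=n*cl+t*(np.mean(ends)+.130);print("track origin",O)
# dock top
D=P[(Z>.043)&(Z<.053)];D=D[(abs(D[:,:2]@n-cl)<.06)&(abs(D[:,:2]@t-O@t-.15)<.05)]
a=D[:,:2]@t-O@t;b=D[:,:2]@n-cl;print("dock x",np.percentile(a,[1,99]),"y",np.percentile(b,[1,99]),len(D))
# all points in track frame
X=P[...,:2]@t-O@t;Y=P[...,:2]@n-cl
v=(X>-.115)&(X<-.06)&(abs(Y)<.041)&(Z>.033)&(Z<.05)
print("vial x",np.percentile(X[v],[2,50,98]),"y",np.percentile(Y[v],[1,50,99]),"ztop",np.percentile(Z[v],95))
q=(X>.05)&(X<.11)&(abs(Y)<.035)&(Z>.036)&(Z<.046)
print("pad top x",np.percentile(X[q],[1,5,50,95,99]),"y",np.percentile(Y[q],[1,50,99]),q.sum())
f=(abs(Y)<.03);
for x in (-.12,-.05,0,.02,.05,.065): print(x,np.nanmedian(Z[f&(abs(X-x)<.004)]))
# paddle in hand
pm=(Z>.12)&(Z<.22)&(np.indices(Z.shape)[0]<225);q=P[pm];print("paddle pts",pm.sum(),np.percentile(q[:,2],[1,50,99]) if pm.sum() else 0)
np.savez("track.npz",O=O,t=t,n=n)
E
```

```text
[-1.17535151e-03  2.16665304e+01] [0.61686585 0.14717389] [ 0.5801604 -0.0629644] 80.09194227301047
end col [np.int64(429), np.int64(429), np.int64(429)]
 low end pt [ 0.57857563 -0.07203717  0.03      ]
[-1.00314885e-02  1.19743244e+02] [0.52931309 0.17093902] [ 0.49196248 -0.0543332 ] 80.58588141057933
end col [np.int64(422), np.int64(422), np.int64(422)]
 low end pt [ 0.49153873 -0.05688899  0.03      ]
dir 80.3389118417949 wall gap 0.08934743402640327
ends along [np.float64(0.026080995021897646), np.float64(0.026407813505560714)]
track origin [0.55687187 0.06369354]
dock x [0.12454869 0.1727222 ] y [-0.04641883  0.04626502] 5629
vial x [-0.0970574  -0.08415381 -0.07330766] y [-0.03848594 -0.0026761   0.03660117] ztop 0.04137342999286764
pad top x [0.08613736 0.08628468 0.08952816 0.09371311 0.09417953] y [-0.02795783 -0.00115452  0.02725982] 579
-0.12 0.01105855139154567
-0.05 0.014427433618721794
0 0.016925877864555385
0.02 0.017749637692308223
0.05 0.016267078778032226
0.065 0.015534318183621658
paddle pts 1400 [0.17179303 0.20223421 0.21919261]
```

```bash
cat >> h.py <<'E'
def tr():
    k=np.load("track.npz");return k["O"],k["t"],k["n"]
def totrack(p):
    O,t,n=tr();q=np.asarray(p)[:2]-O;return np.array([q@t,q@n])*1000
def tp(x,y,z):
    O,t,n=tr();return np.r_[O+t*x/1000+n*y/1000,z]
E
python3 - <<'E'
from h import *
from rig import observe
s=observe()
plan(s,tp(-128,1,.14),80.34)
plan(s,tp(-128,1,.069),80.34)
print(totrack(s["tcp_pos"]))
E
```

```text
t 6.35 tcp [0.4409 0.0588 0.2193] jaw now -100.1 down [ 0.001  0.    -1.   ] q6 0.817 F [-0.45 -0.68 -1.48] w 0.185
 shift [-113.2   79.3  102.9]
  jaw -99.7 turn [ 0.  -0.4 -0. ]
  jaw 80.3 turn [  0.  179.6   0. ]
  jaw -279.7 turn [  0.  179.6   0. ]
t 6.35 tcp [0.4409 0.0588 0.2193] jaw now -100.1 down [ 0.001  0.    -1.   ] q6 0.817 F [-0.45 -0.68 -1.48] w 0.185
 shift [-113.1  150.3  103. ]
  jaw -99.7 turn [ 0.  -0.4 -0. ]
  jaw 80.3 turn [  0.  179.6   0. ]
  jaw -279.7 turn [  0.  179.6   0. ]
[-24.33270134 113.48431184]
```

Call:
arm_command(moves=[0,-28,10,26,0,0,0,0,-57,30,52,0,-0.4,0,0,-85,55,77,0,-0.4,0,0,-113,80,103,0,-0.4,0,0,-113,85,103,0,-0.4,0,0,-113,90,103,0,-0.4,0])

```text
t: 6.95
tcp_pos: [0.5338, -0.0644, 0.1274]
tool_rot: [-0.182, -2.129, 2.131]
force: [0.0, 1.2, -2.1]
grip_width: 0.181
```

```bash
python3 - <<'E'
from h import *
from rig import observe
s=observe()
plan(s,tp(-128,1,.069),80.34)
print(totrack(s["tcp_pos"]))
E
```

```text
t 6.95 tcp [ 0.5338 -0.0644  0.1274] jaw now -99.9 down [-0.003 -0.001 -1.   ] q6 1.153 F [ 0.01  1.17 -2.08] w 0.181
 shift [-0.4 58.4 -2.3]
  jaw -99.7 turn [-0.1 -0.2  0.1]
  jaw 80.3 turn [-2.000e-01  1.798e+02 -1.000e-01]
  jaw -279.7 turn [-2.000e-01  1.798e+02 -1.000e-01]
[-130.18596461    1.27842567]
```

Call:
arm_command(moves=[0,0,10,0,0,0,0,0,0,25,0,0,0,0,0,0,40,0,0,0,0,0,0,50,0,0,0,0,0,0,56,0,0,0,0,0,0,59,0,0,0,0,0,0,60,0,0,0,0,0,0,60,0,0,0,0])

```text
t: 7.75
tcp_pos: [0.5346, -0.0623, 0.0691]
tool_rot: [-0.18, -2.134, 2.134]
force: [-0.5, -0.6, -1.6]
grip_width: 0.18
```

```bash
python3 - <<'E'
from h import *
from rig import observe,read_camera
c=read_camera("wrist"); cv2.imwrite("pics/wrist3.png",c["pixels"][:,:,::-1])
c=read_camera("scene"); cv2.imwrite("pics/scene3.png",cv2.resize(c["pixels"][170:260,230:400,::-1],None,fx=4.5,fy=4.5,interpolation=cv2.INTER_CUBIC))
s=observe()
plan(s,tp(-128,1,.069),80.34)
print(totrack(s["tcp_pos"]))
E
```

```text
t 7.85 tcp [ 0.5347 -0.0623  0.0692] jaw now -99.6 down [ 0.001  0.    -1.   ] q6 1.154 F [-0.5   0.46 -1.25] w 0.181
 shift [0.3 0.2 0. ]
  jaw -99.7 turn [ 0.  0. -0.]
  jaw 80.3 turn [-1.0e-01 -1.8e+02 -0.0e+00]
  jaw -279.7 turn [-1.0e-01 -1.8e+02 -0.0e+00]
[-127.97413443    0.71514593]
```

View pics/wrist3.png

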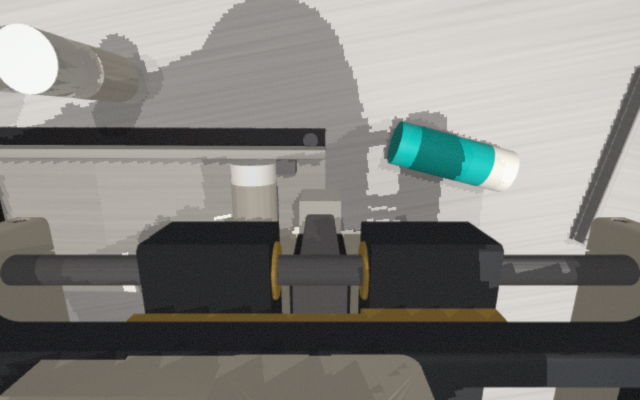

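View pics/scene3.png

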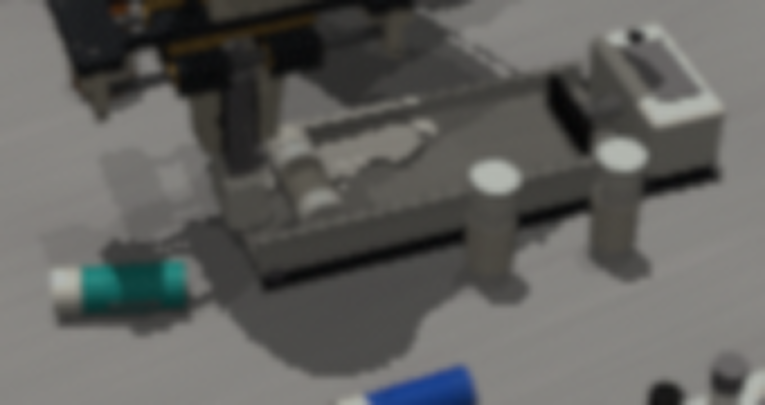

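Call:
arm_command(moves=[0,0,0,-2,0,0,0,0,0,0,-5,0,0,0,0,0,0,-8,0,0,0,0,0,0,-11,0,0,0,0,0,0,-13,0,0,0,0,0,0,-15,0,0,0,0,0,0,-17,0,0,0,0,0,0,-19,0,0,0])

```text
t: 8.65
tcp_pos: [0.5375, -0.0435, 0.0687]
tool_rot: [-0.18, -2.133, 2.134]
force: [1.0, 0.5, -1.4]
grip_width: 0.18
```

Call:
arm_command(moves=[0,0,0,-2,0,0,0,0,0,0,-4,0,0,0,0,0,-0.2,-6.5,0,0,0,0,0,-0.4,-9,0,0,0,0,0,-0.5,-11.5,0,0,0,0,0,-0.6,-14,0,0,0,0,0,-0.7,-16.5,0,0,0,0,0,-0.8,-19,0,0,0])

```text
t: 9.45
tcp_pos: [0.5407, -0.0248, 0.0696]
tool_rot: [-0.18, -2.134, 2.134]
force: [-0.0, -0.9, -1.4]
grip_width: 0.181
```

```bash
python3 - <<'E'
from h import *
from rig import observe,read_camera
c=read_camera("wrist"); cv2.imwrite("pics/wrist4.png",c["pixels"][:,:,::-1])
s=observe()
plan(s,tp(-90,1,.070),80.34)
print(totrack(s["tcp_pos"]))
E
```

```text
t 9.5 tcp [ 0.5409 -0.0245  0.0696] jaw now -99.6 down [ 0.  0. -1.] q6 1.086 F [ 0.8   0.66 -0.64] w 0.181
 shift [ 0.  -0.4  0.4]
  jaw -99.7 turn [ 0.  0. -0.]
  jaw 80.3 turn [  -0. -180.   -0.]
  jaw -279.7 turn [  -0. -180.   -0.]
[-89.61503006   0.9617242 ]
```

View pics/wrist4.png

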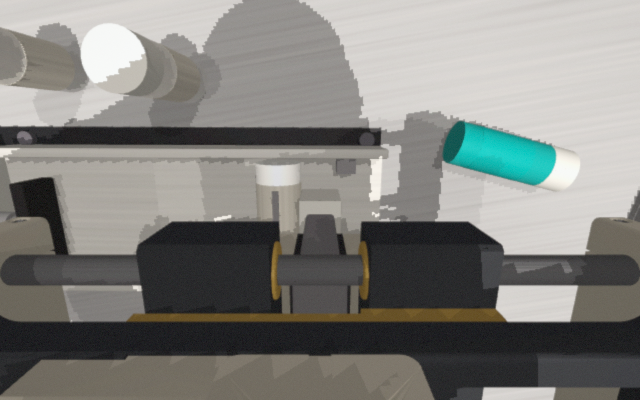

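Call:
arm_command(moves=[0,0,-0.1,-2,0,0,0,0,0,-0.2,-5,0,0,0,0,0,-0.4,-8,0,0,0,0,0,-0.5,-11,0,0,0,0,0,-0.7,-14,0,0,0,0,0,-0.8,-17,0,0,0,0,0,-1,-20,0,0,0,0,0,-1.1,-23,0,0,0])

```text
t: 10.3
tcp_pos: [0.5446, -0.002, 0.0707]
tool_rot: [-0.18, -2.134, 2.134]
force: [-0.2, -0.4, -1.2]
grip_width: 0.178
```

Call:
arm_command(moves=[0,0,-0.2,-3,0,0,0,0,0,-0.3,-6,0,0,0,0,0,-0.5,-9,0,0,0,0,0,-0.6,-12,0,0,0,0,0,-0.8,-15,0,0,0,0,0,-0.9,-18,0,0,0,0,0,-1.1,-21,0,0,0,0,0,-1.2,-24,0,0,0])

```text
t: 11.1
tcp_pos: [0.5486, 0.0216, 0.0719]
tool_rot: [-0.18, -2.134, 2.134]
force: [0.4, 0.7, -1.3]
grip_width: 0.183
```

```bash
python3 - <<'E'
from h import *
from rig import observe,read_camera
c=read_camera("wrist"); cv2.imwrite("pics/wrist5.png",c["pixels"][:,:,::-1])
s=observe()
plan(s,tp(-43,1,.0722),80.34)
print(totrack(s["tcp_pos"]))
E
```

```text
t 11.15 tcp [0.5488 0.0219 0.0719] jaw now -99.6 down [ 0.  0. -1.] q6 1.006 F [ 0.65  0.45 -1.15] w 0.183
 shift [ 0.  -0.3  0.5]
  jaw -99.7 turn [ 0.  0. -0.]
  jaw 80.3 turn [  -0. -180.   -0.]
  jaw -279.7 turn [  -0. -180.   -0.]
[-42.5168025    0.95195618]
```

View pics/wrist5.png

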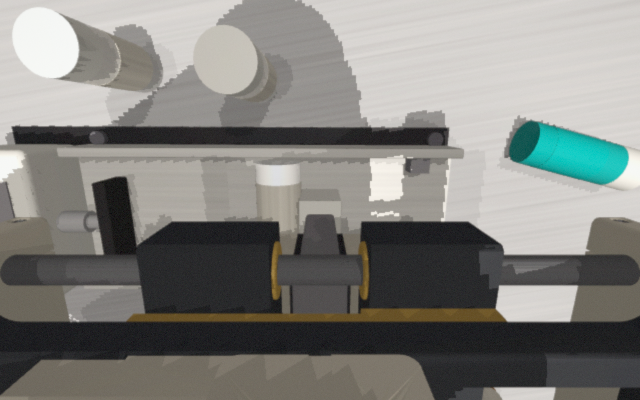

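Call:
arm_command(moves=[0,0,-0.2,-3,0,0,0,0,0,-0.3,-6,0,0,0,0,0,-0.5,-9,0,0,0,0,0,-0.6,-12,0,0,0,0,0,-0.8,-15,0,0,0,0,0,-0.9,-18,0,0,0,0,0,-1.1,-20.5,0,0,0,0,0,-1.2,-23,0,0,0])

```text
t: 11.95
tcp_pos: [0.5524, 0.0443, 0.0731]
tool_rot: [-0.18, -2.134, 2.134]
force: [-0.4, -0.3, -2.1]
grip_width: 0.184
```

Call:
arm_command(moves=[0,0,-0.2,-2,0,0,0,0,0,-0.3,-4,0,0,0,0,0,-0.5,-6,0,0,0,0,0,-0.6,-8,0,0,0,0,0,-0.7,-10,0,0,0,0,0,-0.8,-12,0,0,0,0,0,-0.8,-13.5,0,0,0,0,0,-0.8,-15,0,0,0])

```text
t: 12.75
tcp_pos: [0.555, 0.059, 0.0738]
tool_rot: [-0.18, -2.134, 2.134]
force: [-0.9, 0.0, -2.2]
grip_width: 0.182
```

```bash
python3 - <<'E'
from h import *
from rig import observe,read_camera
c=read_camera("wrist"); cv2.imwrite("pics/wrist6.png",c["pixels"][:,:,::-1])
s=observe()
plan(s,tp(-6,1,.074),80.34)
print(totrack(s["tcp_pos"]))
E
```

```text
t 12.8 tcp [0.555  0.0591 0.0739] jaw now -99.6 down [ 0.  0. -1.] q6 0.946 F [ 0.21  0.28 -1.16] w 0.181
 shift [-0.  -0.1  1.2]
  jaw -99.7 turn [ 0.  0. -0.]
  jaw 80.3 turn [  -0. -180.   -0.]
  jaw -279.7 turn [  -0. -180.   -0.]
[-4.79530793  1.03241566]
```

View pics/wrist6.png

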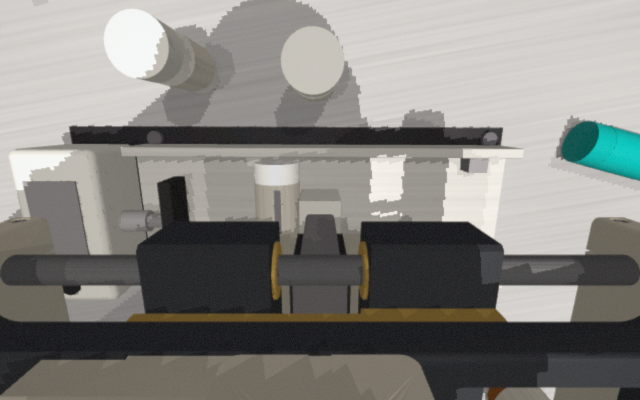

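Call:
arm_command(moves=[0,0,0,-1.5,0,0,0,0,0,0,-3,0,0,0,0,0,0,-4.5,0,0,0,0,0,0,-6,0,0,0,0,0,0,-7.5,0,0,0,0,0,0,-9,0,0,0,0,0,0,-10.5,0,0,0,0,0,0,-12,0,0,0])

```text
t: 13.6
tcp_pos: [0.557, 0.0708, 0.0739]
tool_rot: [-0.18, -2.134, 2.134]
force: [-0.6, 1.0, -1.4]
grip_width: 0.183
```

```bash
python3 - <<'E'
from h import *
from rig import observe,read_camera
c=read_camera("wrist"); cv2.imwrite("pics/wrist7.png",c["pixels"][:,:,::-1])
s=observe()
plan(s,tp(6,1,.074),80.34)
print(totrack(s["tcp_pos"]))
E
```

```text
t 13.65 tcp [0.557  0.071  0.0739] jaw now -99.6 down [ 0.  0. -1.] q6 0.927 F [ 0.83 -0.87 -1.08] w 0.175
 shift [-0.1 -0.1  1.2]
  jaw -99.7 turn [ 0.  0. -0.]
  jaw 80.3 turn [  -0. -180.   -0.]
  jaw -279.7 turn [  -0. -180.   -0.]
[7.21680693 1.05206949]
```

View pics/wrist7.png

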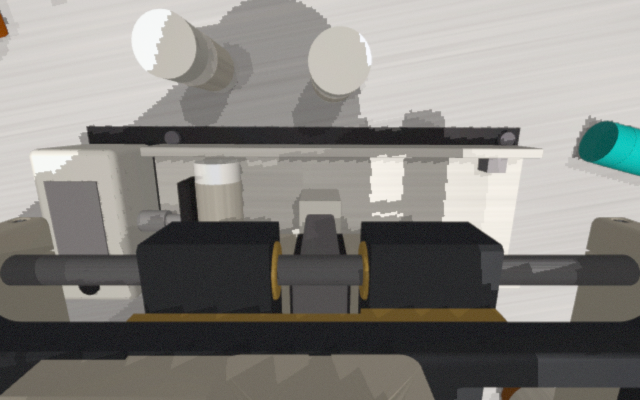

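Call:
arm_command(moves=[0,0,0,-3,0,0,0,0,0,0,-7,0,0,0,0,0,0,-12,0,0,0,0,0,0,-17,0,0,0,0,0,0,-21,0,0,0,0,0,0,-25,0,0,0,0,0,0,-28,0,0,0,0,0,0,-30,0,0,0])

```text
t: 14.45
tcp_pos: [0.562, 0.1006, 0.0738]
tool_rot: [-0.18, -2.134, 2.134]
force: [0.8, -0.0, -0.5]
grip_width: 0.181
```

```bash
cat > fs.py <<'E'
import sys
from h import *
from rig import observe,read_camera
N=int(sys.argv[1]);name=sys.argv[2] if len(sys.argv)>2 else None
O,t,n=tr();F=[];M=[];X=[]
for i in range(N):
    c=read_camera("wrist");s=observe();F.append([s["force"][:2]@t,s["force"][:2]@n,s["force"][2]]);X.append(np.r_[totrack(s["tcp_pos"]),s["tcp_pos"][2]*1000]);M.append(s["moment"])
F=np.array(F);print("t",round(s["t"],2),"F track x,y,z",F.mean(0).round(2),"+-",(F.std(0)/N**.5).round(2),"X",np.mean(X,0).round(2),"max|Fx|",abs(F[:,0]).max().round(1),"w",round(s["grip_width"],3),"M",np.mean(M,0).round(3))
if name: cv2.imwrite(f"pics/{name}.png",c["pixels"][:,:,::-1]);np.savez(name+".npz",**c)
E
python3 fs.py 12 w8
```

```text
t 15.05 F track x,y,z [-0.06  0.12 -1.37] +- [0.11 0.13 0.12] X [36.86  1.12 73.85] max|Fx| 0.7 w 0.18 M [-0.012 -0.003  0.001]
```

View pics/w8.png

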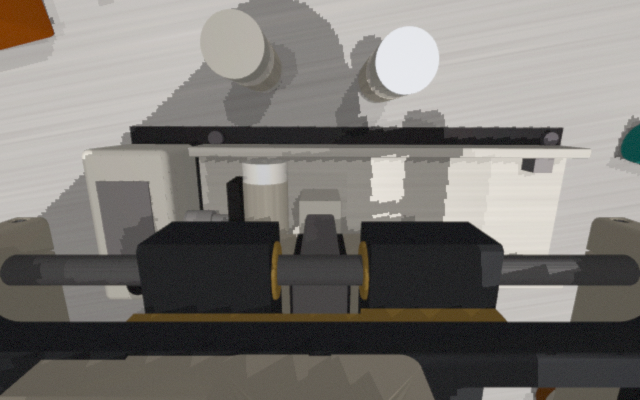

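Call:
arm_command(moves=[0,0,0,-2,0,0,0,0,0,0,-4,0,0,0,0,0,0,-5,0,0,0,0,0,0,-6,0,0,0,0,0,0,-7,0,0,0])

```text
t: 15.55
tcp_pos: [0.5631, 0.1073, 0.0738]
tool_rot: [-0.18, -2.134, 2.134]
force: [0.5, -0.4, -1.3]
grip_width: 0.182
```

```bash
python3 fs.py 8 w9
```

```text
t 15.95 F track x,y,z [ 0.33 -0.1  -1.13] +- [0.13 0.21 0.11] X [43.94  1.12 73.84] max|Fx| 0.8 w 0.181 M [-0.019  0.008 -0.021]
```

View pics/w9.png

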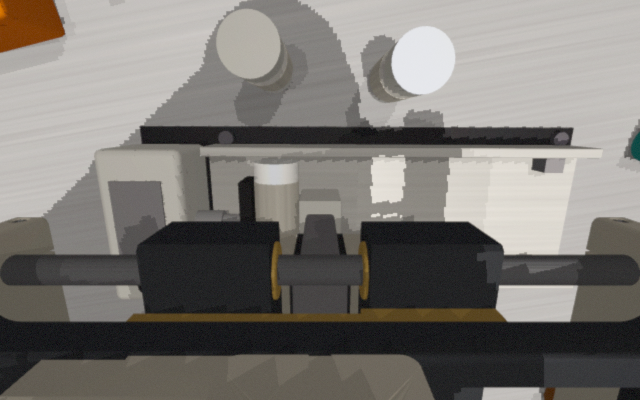

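Call:
arm_command(moves=[0,0,0,-0.5,0,0,0,0,0,0,-1,0,0,0,0,0,0,-1.5,0,0,0])

```text
t: 16.25
tcp_pos: [0.5634, 0.1087, 0.0739]
tool_rot: [-0.18, -2.134, 2.134]
force: [-0.2, -0.0, -1.0]
grip_width: 0.178
```

```bash
python3 fs.py 6
```

```text
t 16.55 F track x,y,z [ 0.12  0.14 -1.53] +- [0.25 0.28 0.27] X [45.43  1.1  73.85] max|Fx| 1.2 w 0.18 M [-0.007 -0.017  0.011]
```

Call:
arm_command(moves=[0,0,0,-0.4,0,0,0,0,0,0,-0.8,0,0,0,0,0,0,-1.2,0,0,0])

```text
t: 16.85
tcp_pos: [0.5635, 0.1096, 0.0738]
tool_rot: [-0.18, -2.133, 2.134]
force: [0.4, -1.5, -2.1]
grip_width: 0.181
```

```bash
python3 fs.py 6
```

```text
t 17.15 F track x,y,z [-1.7  -0.43 -1.24] +- [0.14 0.14 0.15] X [46.38  1.16 73.81] max|Fx| 2.3 w 0.181 M [-0.843 -0.079 -0.049]
```

Call:
arm_command(moves=[0,0,0,-0.3,0,0,0,0,0,0,-0.6,0,0,0,0,0,0,-0.9,0,0,0,0,0,0,-1.2,0,0,0])

```text
t: 17.55
tcp_pos: [0.5637, 0.1107, 0.0738]
tool_rot: [-0.18, -2.133, 2.134]
force: [1.0, -3.9, -1.9]
grip_width: 0.183
```

```bash
python3 fs.py 5
```

```text
t 17.8 F track x,y,z [-3.9  -1.37 -1.4 ] +- [0.06 0.09 0.09] X [47.53  1.21 73.78] max|Fx| 4.1 w 0.178 M [-1.881 -0.171 -0.051]
```

Call:
arm_command(moves=[0,0,0,-0.3,0,0,0,0,0,0,-0.6,0,0,0,0,0,0,-0.9,0,0,0,0,0,0,-1.1,0,0,0])

```text
t: 18.2
tcp_pos: [0.5638, 0.1116, 0.0738]
tool_rot: [-0.179, -2.132, 2.134]
force: [0.7, -6.5, -1.4]
grip_width: 0.184
```

```bash
python3 fs.py 6 w10
```

```text
t 18.5 F track x,y,z [-6.31 -1.91 -1.49] +- [0.1  0.26 0.15] X [48.36  1.24 73.78] max|Fx| 6.7 w 0.178 M [-2.737 -0.281 -0.082]
```

View pics/w10.png

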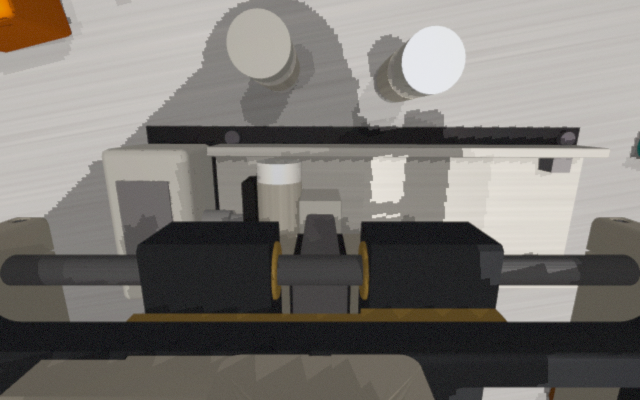

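```bash
python3 fs.py 42
```

```text
t 20.6 F track x,y,z [-6.21 -1.84 -1.42] +- [0.07 0.06 0.07] X [48.34  1.24 73.78] max|Fx| 7.2 w 0.183 M [-2.706 -0.282 -0.075]
```

Call:
arm_command(moves=[0,0,0,0.2,0,0,0,0,0,0,0.4,0,0,0,0,0,0,0.6,0,0,0,0,0,0,0.8,0,0,0,0,0,0,1.0,0,0,0,0,0,0,1.2,0,0,0,0,0,0,1.4,0,0,0,0,0,0,1.6,0,0,0])

```text
t: 21.4
tcp_pos: [0.5637, 0.1106, 0.0739]
tool_rot: [-0.18, -2.134, 2.133]
force: [0.3, -3.8, -2.5]
grip_width: 0.18
```

Call:
arm_command(moves=[0,0,0,0.2,0,0,0,0,0,0,0.4,0,0,0,0,0,0,0.6,0,0,0,0,0,0,0.8,0,0,0,0,0,0,1.0,0,0,0,0,0,0,1.2,0,0,0,0,0,0,1.4,0,0,0,0,0,0,1.6,0,0,0])

```text
t: 22.2
tcp_pos: [0.5636, 0.1092, 0.0739]
tool_rot: [-0.18, -2.134, 2.133]
force: [-0.9, -0.8, -2.0]
grip_width: 0.181
```

Call:
arm_command(moves=[0,0,0,0.2,0,0,0,0,0,0,0.4,0,0,0,0,0,0,0.6,0,0,0,0,0,0,0.8,0,0,0,0,0,0,1.0,0,0,0,0,0,0,1.2,0,0,0,0,0,0,1.4,0,0,0,0,0,0,1.6,0,0,0])

```text
t: 23.0
tcp_pos: [0.5632, 0.1073, 0.0739]
tool_rot: [-0.18, -2.134, 2.134]
force: [0.7, 0.2, -0.9]
grip_width: 0.184
```

```bash
python3 fs.py 4 w11
```

```text
t 23.2 F track x,y,z [ 0.24 -0.04 -1.45] +- [0.11 0.36 0.04] X [44.08  1.1  73.85] max|Fx| 0.6 w 0.177 M [-0.02  -0.018  0.019]
```

View pics/w11.png

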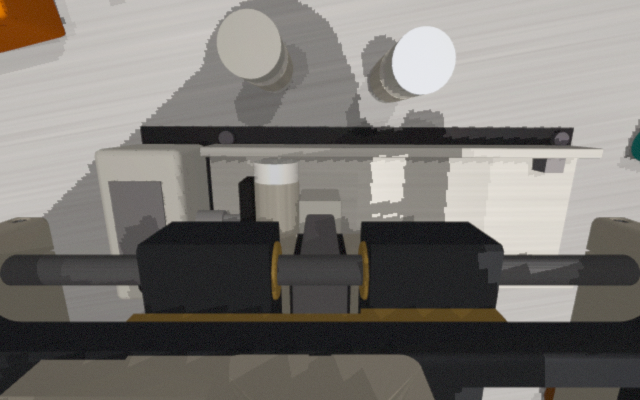

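Call:
arm_command(moves=[0,0,0,0.5,0,0,0,0,0,0,1,0,0,0,0,0,0,2,0,0,0,0,0,0,4,0,0,0,0,0,0,7,0,0,0,0,0,0,11,0,0,0,0,0,0,15,0,0,0,0,0,0,20,0,0,0])

```text
t: 24.0
tcp_pos: [0.5598, 0.0872, 0.0738]
tool_rot: [-0.18, -2.134, 2.134]
force: [-0.1, 0.3, -1.3]
grip_width: 0.182
```

```bash
python3 fs.py 2 w12; python3 - <<'E'
from h import *
from rig import observe
s=observe(); plan(s,[.518,-.301,.15],172); plan(s,[.518,-.301,.0557],172)
E
```

```text
t 24.1 F track x,y,z [-0.58 -0.3  -1.62] +- [0.22 0.32 0.13] X [23.18  1.27 73.83] max|Fx| 0.9 w 0.18 M [-0.066  0.042  0.01 ]
t 24.1 tcp [0.5596 0.0869 0.0739] jaw now -99.7 down [-0. -0. -1.] q6 0.902 F [-0.2  -0.24 -1.44] w 0.18
 shift [-24.2 -76.1 389.4]
  jaw -188.0 turn [-0.  88.3  0. ]
  jaw -8.0 turn [  0.  -91.7   0. ]
  jaw -368.0 turn [  0.  -91.7   0. ]
t 24.1 tcp [0.5596 0.0869 0.0739] jaw now -99.7 down [-0. -0. -1.] q6 0.902 F [-0.2  -0.24 -1.44] w 0.18
 shift [-24.2  18.2 389.4]
  jaw -188.0 turn [-0.  88.3  0. ]
  jaw -8.0 turn [  0.  -91.7   0. ]
  jaw -368.0 turn [  0.  -91.7   0. ]
```

View pics/w12.png

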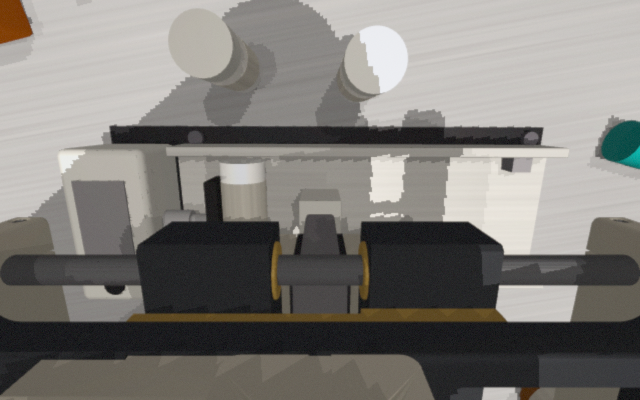

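Call:
arm_command(moves=[0,0,-6,0,0,0,0,0,0,-20,0,0,0,0,0,0,-40,0,0,0,0,0,0,-62,0,0,0,0,0,0,-84,0,0,0,0,0,0,-100,5,0,0,0,0,-2,-104,25,0,6,0,0,-4,-104,52,0,14,0])

```text
t: 24.9
tcp_pos: [0.5559, 0.0363, 0.1795]
tool_rot: [-0.422, -1.995, 1.992]
force: [0.1, -0.3, -1.1]
grip_width: 0.177
```

```bash
python3 - <<'E'
from h import *
from rig import observe
s=observe(); plan(s,[.518,-.301,.175],172)
E
```

```text
t 24.9 tcp [0.5559 0.0363 0.1795] jaw now -113.8 down [ 0.003  0.001 -1.   ] q6 0.739 F [ 0.12 -0.35 -1.09] w 0.177
 shift [-101.3    4.1  323.9]
  jaw -188.0 turn [ 0.2 74.2 -0. ]
  jaw -8.0 turn [  -0.  -105.8   -0.2]
  jaw -368.0 turn [  -0.  -105.8   -0.2]
```

Call:
arm_command(moves=[0,-10,0,32,0,7.4,0,0,-20,0,65,0,14.8,0,0,-30,0,97,0,22.2,0,0,-40,0,130,0,29.6,0,0,-51,0,162,0,37,0,0,-61,0,194,0,44.4,0,0,-71,0,227,0,51.8,0,0,-81,0,259,0,59.2,0])

```text
t: 25.7
tcp_pos: [0.5253, -0.2354, 0.1785]
tool_rot: [-1.151, -1.297, 1.297]
force: [0.8, -1.0, -1.6]
grip_width: 0.177
```

```bash
python3 - <<'E'
from h import *
from rig import observe
s=observe(); plan(s,[.518,-.301,.175],172)
E
```

```text
t 25.7 tcp [ 0.5253 -0.2354  0.1785] jaw now -173.1 down [ 0.001 -0.    -1.   ] q6 0.201 F [ 0.78 -0.97 -1.57] w 0.177
 shift [-64.3   3.5  15.1]
  jaw -188.0 turn [ 0.  14.9 -0. ]
  jaw -8.0 turn [-0.000e+00 -1.651e+02 -1.000e-01]
  jaw -368.0 turn [-0.000e+00 -1.651e+02 -1.000e-01]
```

Call:
arm_command(moves=[0,-28,0,7,0,7.4,0,0,-50,0,12,0,14,0,0,-62,0,15,0,14.9,0,0,-64,0,15,0,14.9,0,0,-64,10,15,0,14.9,0,0,-64,30,15,0,14.9,0,0,-64,50,15,0,14.9,0,0,-64,65,15,0,14.9,0])

```text
t: 26.5
tcp_pos: [0.5181, -0.298, 0.1111]
tool_rot: [-1.268, -1.111, 1.111]
force: [-0.2, 0.1, -1.5]
grip_width: 0.179
```

Call:
arm_command(moves=[0,0,5,0,0,0,0,0,0,10,0,0,0,0,0,0,15,0,0,0,0,0,0,20,0,0,0,0,0,0,20,0,0,0,0,0,0,20,0,0,0,0])

```text
t: 27.1
tcp_pos: [0.5186, -0.2995, 0.0931]
tool_rot: [-1.27, -1.109, 1.109]
force: [0.3, 0.3, -1.2]
grip_width: 0.184
```

```bash
python3 - <<'E'
from h import *
from rig import observe,read_camera
for n in("scene","top"):
    c=read_camera(n);np.savez(n+"13.npz",**c)
    a=c["pixels"][:,:,::-1]; a=a[190:280,140:330] if n=="scene" else a[150:250,220:470]
    cv2.imwrite(f"pics/{n}13.png",cv2.resize(a,None,fx=3.2 if n=="top" else 4.2,fy=3.2 if n=="top" else 4.2,interpolation=cv2.INTER_CUBIC))
s=observe(); plan(s,[.518,-.3007,.0557],172)
E
```

```text
t 27.2 tcp [ 0.5187 -0.2995  0.0933] jaw now 172.3 down [ 0.001 -0.    -1.   ] q6 0.063 F [-0.6  -0.06 -0.73] w 0.182
 shift [-1.2 37.6  0.6]
  jaw 172.0 turn [ 0.   0.3 -0. ]
  jaw 352.0 turn [-0.000e+00 -1.797e+02 -1.000e-01]
  jaw -8.0 turn [-0.000e+00 -1.797e+02 -1.000e-01]
```

View pics/scene13.png

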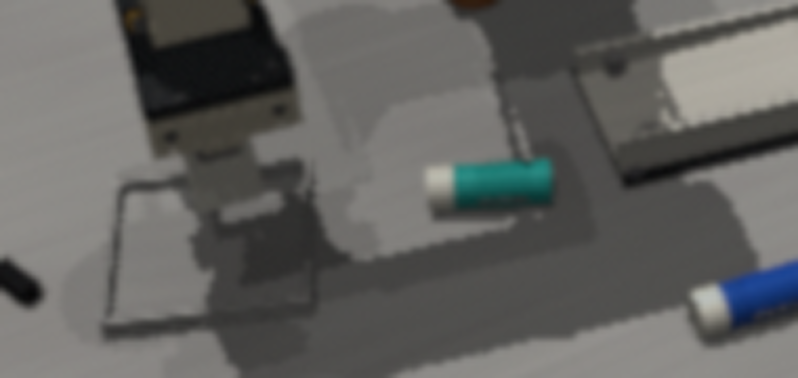

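View pics/top13.png

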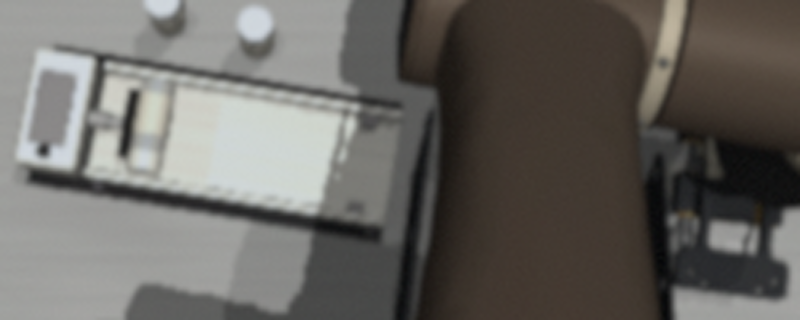

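Call:
arm_command(moves=[0,-0.5,8,0.5,0,0.3,0,0,-1,18,0.5,0,0.3,0,0,-1,26,0.5,0,0.3,0,0,-1,31,0.5,0,0.3,0,0,-1,34,0.5,0,0.3,0,0,-1,35.5,0.5,0,0.3,0,0,-1,36.5,0.5,0,0.3,0,0,-1,37,0.5,0,0.3,0])

```text
t: 28.0
tcp_pos: [0.518, -0.3004, 0.056]
tool_rot: [-1.273, -1.105, 1.105]
force: [-1.1, 0.1, -1.8]
grip_width: 0.177
```

```bash
python3 fs.py 4
```

```text
t 28.2 F track x,y,z [ 0.22 -0.09 -1.6 ] +- [0.21 0.12 0.25] X [-365.41  -22.78   56.05] max|Fx| 0.7 w 0.177 M [ 0.082 -0.081  0.016]
```

Call:
arm_command(moves=[0,0,0.2,0,0,0,0,0,0,0.4,0,0,0,0,0,0,0.6,0,0,0,0])

```text
t: 28.5
tcp_pos: [0.5179, -0.3004, 0.0556]
tool_rot: [-1.273, -1.105, 1.105]
force: [-1.4, 1.6, 4.2]
grip_width: 0.182
```

```bash
python3 fs.py 4
```

```text
t 28.7 F track x,y,z [0.82 1.62 3.39] +- [0.16 0.23 0.27] X [-365.43  -22.71   55.62] max|Fx| 1.2 w 0.176 M [ 0.564  0.431 -0.01 ]
```

Contact with the tray floor (Fz rose from −1.5 to +3.4 N). Release.

Call:
arm_command(moves=[0.25,0,0,0,0,0,0,0.4,0,0,0,0,0,0,0.7,0,0,0,0,0,0,1,0,0,0,0,0,0,1,0,0,0,0,0,0,1,0,0,0,0,0,0,1,0,0,0,0,0,0,1,0,0,0,0,0,0])

```text
t: 29.5
tcp_pos: [0.5179, -0.3004, 0.0552]
tool_rot: [-1.272, -1.105, 1.105]
force: [0.3, -0.8, 0.1]
grip_width: 0.828
```

```bash
python3 fs.py 1 w14
```

```text
t 29.55 F track x,y,z [-0.06  0.73  0.84] +- [0. 0. 0.] X [-365.39  -22.66   55.27] max|Fx| 0.1 w 0.872 M [ 0.103 -0.124 -0.019]
```

View pics/w14.png

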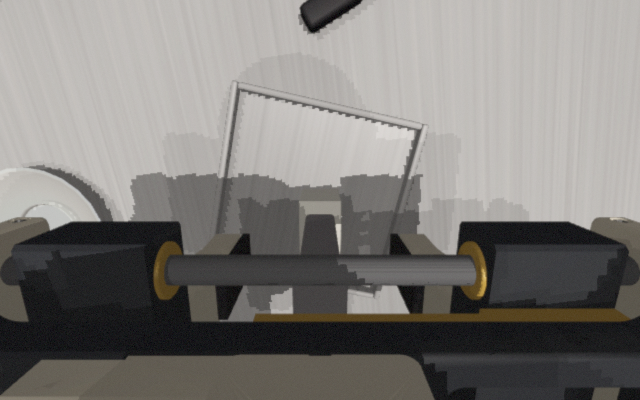

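Paddle stands upright at (320,250) with the fingers clear of it. Lift straight up, then back off for a check view.

Call:
arm_command(moves=[1,0,-5,0,0,0,0,1,0,-20,0,0,0,0,1,0,-45,0,0,0,0,1,0,-75,0,0,0,0,1,0,-110,0,0,0,0,1,0,-150,0,0,0,0,1,0,-190,0,0,0,0,1,0,-200,0,0,0,0])

```text
t: 30.35
tcp_pos: [0.5196, -0.3013, 0.2612]
tool_rot: [-1.28, -1.11, 1.104]
force: [0.5, 0.6, -1.0]
grip_width: 1.004
```

Call:
arm_command(moves=[1,40,0,0,0,0,0,1,80,0,0,0,0,0,1,110,0,20,0,0,0,1,120,0,60,0,0,0,1,120,0,100,0,0,0,1,120,0,100,0,0,0,1,120,0,100,0,0,0,1,120,0,100,0,0,0])

```text
t: 31.15
tcp_pos: [0.4362, -0.1676, 0.2555]
tool_rot: [-1.273, -1.106, 1.105]
force: [0.2, 0.4, 0.5]
grip_width: 1.0
```

```bash
python3 - <<'E'
from h import *
from rig import observe,read_camera
for n in("scene","top","wrist"):
    c=read_camera(n);np.savez(n+"15.npz",**c)
    cv2.imwrite(f"pics/{n}15.png",c["pixels"][:,:,::-1])
    if n=="scene":cv2.imwrite("pics/scene15c.png",cv2.resize(c["pixels"][160:280,150:420,::-1],None,fx=2.9,fy=2.9,interpolation=cv2.INTER_CUBIC))
    if n!="wrist":
        P=cloud(c);Z=P[...,2];O,t,nn=tr();X=(P[...,:2]-O)@t;Y=(P[...,:2]-O)@nn
        v=(X>.03)&(X<.082)&(abs(Y)<.041)&(Z>.034)&(Z<.055)
        if v.sum(): print(n,"vial x",np.percentile(X[v],[5,50,95]).round(4),"y",np.percentile(Y[v],[1,50,99]).round(4),v.sum())
    d=c;P=cloud(d);Z=P[...,2]
    m=(P[...,0]>.46)&(P[...,0]<.58)&(P[...,1]>-.36)&(P[...,1]<-.24)&(Z>.10)&(Z<.13)
    print(n,"stem",m.sum(),np.median(P[m],0) if m.sum() else 0)
print(observe()["t"],observe()["tcp_pos"],observe()["joint_vel"].round(3))
E
```

```text
scene vial x [0.0607 0.069  0.08  ] y [-0.0406 -0.0054  0.0335] 141
scene stem 100 [ 0.52399603 -0.30287987  0.1113524 ]
top vial x [0.0592 0.0697 0.0807] y [-0.038  -0.0188  0.0012] 138
top stem 0 0
wrist stem 925 [ 0.51581702 -0.30207437  0.11420876]
31.3 [ 0.43621292 -0.16772907  0.25489739] [ 0.     0.003 -0.003  0.    -0.002  0.   ]
```

View pics/scene15c.png

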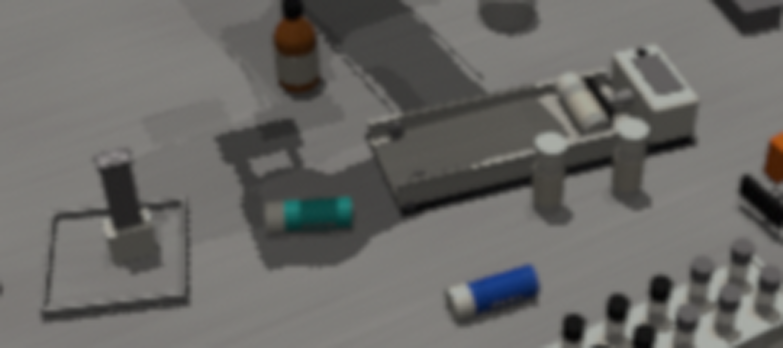

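View pics/top15.png

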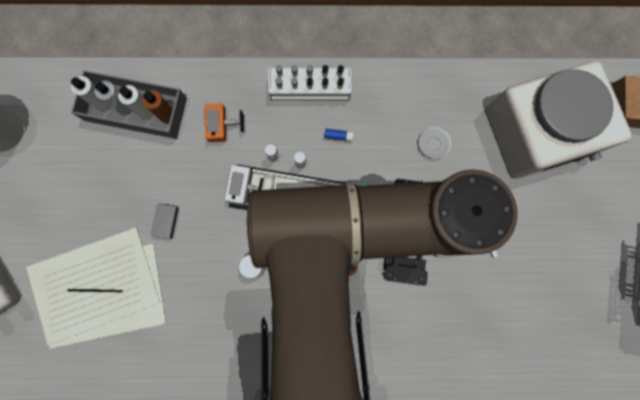

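View pics/wrist15.png

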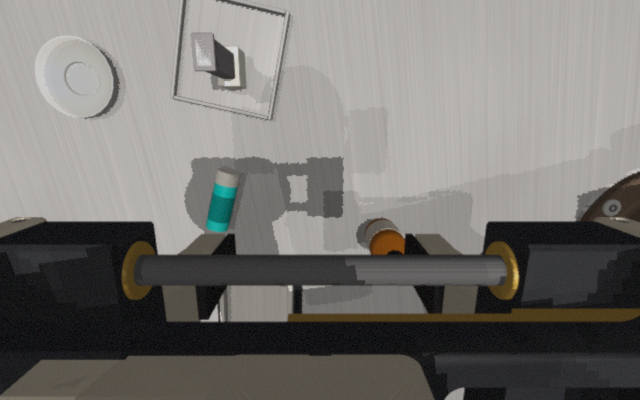

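The scene crop shows the vial lying against the pad at (580,100). The paddle stands upright in its tray at (120,190). The vials beside the track and the other items are where they were.

```bash
python3 - <<'E'
from rig import ctrl,observe
print(ctrl.finish_job(), observe()["t"])
E
```

```text
the job is handed in; nothing more can be done
the job is handed in; nothing more can be done
```

The vial was rolled up over the crest with the paddle and pressed on the pad. It now lies in the pocket, the paddle is upright in its tray, and the job was handed in at about 31.3 s.

- **Rolling:** I pushed at 15–30 mm/s. Just past the crest the vial rolled the last stretch to the pad by itself.
- **Pressing:** The mean force along the track was 6.2 N for about 2.4 s, with no single reading above 7.2 N. A sideways force of about 1.9 N also showed while pressing; I did not find its cause.
- **Easing off:** I backed off at 2 mm/s, and the force returned to zero with the vial still at the pad.
- **Last checks:** The vial is at track x of about 70 mm, across the track against the pad face, which I measured at about 86 mm. The paddle's top is at 114 mm as at the start, within about 1 mm of its old place by the wrist camera. The gripper is clear of everything.
- **Where checks fell short:** The scene camera put the paddle 8 mm from the wrist camera's position in x; it already read 3–4 mm high at the start. In the top view the arm hid the paddle and part of the track. The objects I could see had not moved, but the marker was largely out of view.

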